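# Fit the spacer and the roller lever on the angled D-shaft

### The arm

A 6-joint arm with a two-finger parallel gripper is mounted at the origin on a cart in front of the work surface, level with it; the furniture and walls round the work are solid. World frame = base frame: x ahead of the robot, y to its left, z up, the work surface at z = 0. Lengths are in mm, angles in rad, forces in N, time in s.
With the tool pointing down it reaches from about 275 to 725 mm from the base axis. Payload 5.6 kg.
Tool frame: the origin (TCP) lies midway between the tips of the shut fingers; the grasp point (between the pads) lies 19 mm behind it (manip.pinch_z is the distance from the TCP to the grasp point, in mm); z points along the fingers, y is the line along which they close (so a half turn about z gives the same grasp; the last joint's range is limited). The gripper opens to 85 mm and grips with 20 to 120 N. Pads are 22 mm wide; open, the fingers measure 114 mm over their backs; the gripper's body (76 mm by 85 mm) begins 54 mm behind the grasp point. The pads swing forward as they close: fully open they stand 13 mm farther back than shut.
Start: joints at [-1.027, 0.255, 0.108, 0, -1.424, -0.285], TCP at [140.777, -531.672, 231.283] pointing down, gripper open.
Joint ranges: [-2.95, 2.95], [-1.21, 1.97], [-1.09, 1.5], [-2.87, 1.71], [-2.94, -0.07], [-3.05, 3.05]. Speed limits (rad/s): [2.57, 2.57, 3.14, 3.14, 3.14, 3.14].

### API

Orientations are given as a unit quaternion [x, y, z, w].
In Python, from plant import telemetry, camera, workorder, models, manip gives the robot as it stands.
- The arm moves only by the tool step_arm, never from a script. Its argument "rows" is a list of rows, each a list of 4 numbers: the shift along the world's x, y, z in cm, then the turn about the world's z in rad. A call has 1 to 10 rows; each row is the pose to reach, as a shift and turn from the pose commanded when the call began; what a row does not reach only later rows make up. A row lasts 1/12 s, in which the tool goes at most 41.7 mm and 7.16 degrees, less where a joint would pass 70% of its speed; a pose out of reach is approached as far as the arm can. A call with a gripper value outside its range is refused whole. "grip" is the closure, from 0 (fully open) to 1 (shut), set as the call begins (left out, the last holds). The fingers move at their own pace and stop on an object; "force" is the grip in N (left out, the last holds). Time passes only in rows, so rows that repeat a pose let the fingers close. It gives the time, the measured TCP pose, the force, the opening and the grip force at its end, in the units of the state.
- telemetry.sense(): the state, without advancing time (a new reading comes with each control period).
- camera(name): name is "scene" or "top"; returns a dict with "pixels" (384x512x3 uint8, red, green, blue), "vertical_fov" (degrees; the focal length in pixels is half the picture's height over the tangent of half this angle, whatever the lens; pixels are square), "cx", "cy" (the principal point, pixels), "pose" (4x4, takes a point from camera to world coordinates). Camera axes: x right, y up, looking along -z (the intrinsics and any distortion apply to the point x, -y, -z); pixel columns grow to the right and rows downward; lengths in mm; the calibration is good to about 2 mm. A picture is of the moment at which its call begins. There is no depth.
- workorder.sign_off(): hands the job in; it is judged then, once.
Trained networks look in the newest picture that a camera, given by its name, has taken for a name from the list of things; names that differ only in an ending like _2 or _b are one class to them, and where a whole thing is asked for, a point or a joint stands for the part that bears it (a point fixed in the world has none). Each returns a list of dicts, best first, with "conf" (0 to 1); they miss things now and then, are a little off and sometimes report something else, mostly with a low value. They report only what shows in the picture. A call takes as long as a camera call. They do not tell look-alikes from the thing itself.
- models.trace(query, camera): "pixels" (384x512 bool, what is visible of it).
- models.spot_point(query, camera): "position" ([x, y, z] in mm, in world coordinates, good to about 4 mm: a listed point, or the origin of a listed thing).
The state is a dict: "time": time; "joints": joint angles; "joint_vel": joint speeds; "joint_efforts": joint torques, N m; "tcp_pos": TCP position; "tool_rot": TCP orientation; "wrist_force": force on the tool from outside, world axes, zero at the start; "torque": the same for the moment, N m; "grip_width": finger opening in mm; "finger_force": force on a finger pad.
Only numpy, scipy, OpenCV 4.12 (cv2) and the standard library are available. Lean on these libraries where they do the work, as an engineer would, in place of code of your own. Each camera call takes 0.05 s, during which the arm holds its last target. There are 200 camera calls.

### The job

Put the hexagonal spacer on the slanting flatted shaft of the drive unit, turned so that its D-shaped bore matches the flat, fully home against the collar; then put the roller lever on the same shaft, fully home against the spacer. Keep both the same side up as they lie now and let go of them; do not knock over or push away the oil can, the screw jar or the oil vial.

Things in the scene. Friction and masses are not known exactly. Their poses are not given: they have to be found in the camera images.
- drive_unit: Fixed grey gearbox and motor on a dark steel foot 130 x 120 mm, about 200 mm tall. Origin: centre of the foot's underside; z up, x to its front, roughly towards the robot. Its output shaft leans 30 degrees from vertical towards +x; the seat is 30 mm ahead of and 130 mm above the origin. The motor rises to the rear, at least 13 mm below the plane of the seat.
- shaft_seat (a point): Point on the shaft's axis at the top of its collar (46 mm wide, 12 mm high, on a 68 mm flange). z: along the shaft to its tip, 62 mm away; x: from the axis squarely to the shaft's flat. Steel shaft 30 mm diameter, flat 9 mm from the axis along its whole length; last 7 mm tapered in by about 3 mm. Seated parts have x and z along these.
- shaft (a joint): Turn of the shaft about its axis (rad), 0 with its flat facing the unit's front and down, positive anticlockwise seen from its tip; starts up to 1.3 either way. A stiff gear train holds it (0.8 N m friction).
- spacer: Loose steel hexagon spacer, 56 mm across flats, 22 mm high, 0.2 kg, flat on the bench. Origin: bore centre at the underside; z up, x from the bore's axis to the flat of the D-bore (through, 32.4 mm diameter, flat 10.2 mm from the axis, 2 x 4 mm lead-in at the underside). Outer flats face 30, 90, 150, 210, 270, 330 degrees from x. Seated: origin at the seat point.
- lever: Loose steel lever, 140 mm long, 0.3 kg, flat on the bench. Hexagon hub 50 mm across flats, 34 mm high, outer flats and D-bore as the spacer's; arm at its foot (26 wide, 10 mm thick) along -x to a roller 95 mm off, 27 mm high. Origin: bore centre at the underside; z up, x to the bore's flat, away from the arm. Seated: origin 22 mm above the seat point along the shaft.
- oil_can: Loose red oil can with a thin bent spout, 62 mm wide, body 100 mm and spout 184 mm tall, behind and beside the drive unit. Origin at its underside; the axis of its round body stands 10 mm along its own +y from there. Leave alone.
- screw_jar: Loose jar with a red lid, 51 mm diameter, 64 mm tall, close to the spacer, before one of its outer flats (+y side). Origin: centre of its underside. Leave alone.
- vial: Loose green oil vial with a white cap, 25 mm diameter, 67 mm tall, close to the lever's hub, before one of its outer flats (+y side). Origin: centre of its underside. Leave alone.
Things that resemble listed ones, but are neither listed nor needed, are in the scene too. Leave any red look-alike of the lever alone. Leave any green look-alike of the spacer alone.

How it is judged (in metres and radians):
On the way, in this order (a step that is already met when the one before it is completed fails the run):
1. the spacer is fully home on the flatted shaft, against the collar, while the lever is not yet on it (z of spacer in the frame of shaft_seat between -0.003 and 0.003 m and x of spacer in the frame of shaft_seat between -0.004 and 0.004 m and y of spacer in the frame of shaft_seat between -0.004 and 0.004 m and angle between the z axis of spacer and the z axis of shaft_seat, either way round below 0.07 rad and angle between the x axis of spacer and the x axis of shaft_seat, either way round below 0.25 rad and angle between spacer's own z axis and vertical below 1 rad and distance between lever and shaft_seat above 0.1 m), for 0.2 s.
2. the lever is fully home on the shaft, against the spacer (z of lever in the frame of shaft_seat between 0.018 and 0.0255 m and x of lever in the frame of shaft_seat between -0.004 and 0.004 m and y of lever in the frame of shaft_seat between -0.004 and 0.004 m and angle between the z axis of lever and the z axis of shaft_seat, either way round below 0.07 rad and angle between the x axis of lever and the x axis of shaft_seat, either way round below 0.25 rad and angle between lever's own z axis and vertical below 1 rad), for 0.2 s.
At the end, for the whole second after the job is handed in: Spacer and lever released and at rest on the shaft: spacer underside within 3 mm of the collar, lever underside 18 to 25.5 mm above it (on the spacer), each bore within 4 mm of the axis, axes in line within 0.07 rad, flats matched within 0.25 rad (all of step 2 and z of spacer in the frame of shaft_seat between -0.003 and 0.003 m and x of spacer in the frame of shaft_seat between -0.004 and 0.004 m and y of spacer in the frame of shaft_seat between -0.004 and 0.004 m and angle between the z axis of spacer and the z axis of shaft_seat, either way round below 0.07 rad and angle between the x axis of spacer and the x axis of shaft_seat, either way round below 0.25 rad and angle between spacer's own z axis and vertical below 1 rad and linear speed of each of spacer, lever below 0.02 m/s); the robot touches nothing.
It fails at once if the oil can is knocked over or pushed more than 25 mm (distance of oil_can from where it was at the start of the episode above 0.025 m or angle between oil_can's own z axis and vertical above 0.4 rad).
It fails at once if the screw jar is knocked over or pushed more than 25 mm (distance of screw_jar from where it was at the start of the episode above 0.025 m or angle between screw_jar's own z axis and vertical above 0.4 rad).
It fails at once if the oil vial is knocked over or pushed more than 25 mm (distance of vial from where it was at the start of the episode above 0.025 m or angle between vial's own z axis and vertical above 0.4 rad).
It also fails if it takes over 64 s, if anything falls off the work surface, if the arm or the gripper's body presses on something with over 40 N, if the wrist force passes 120 N, or if a joint passes its speed limit or range.

## Working session

There is one attempt and no reset: what is moved stays moved. The work goes in short steps, Python scripts to look and compute and a tool call to move; the robot and the scene stay as the last step left them, time stands still between calls to the robot, and variables do not carry over. Pictures are saved under pics/ and viewed, at most 10 in all, crops included, and the job is handed in when it is done.

Besides the shell and the picture viewer there is one more tool, called after ">>>" by a JSON object that holds its "op" and its "data". step_arm: Moves the arm, as the interface text tells. Its arguments: {"type":"object","properties":{"rows":{"type":"array"},"grip":{"type":"number"},"force":{"type":"number"}},"required":["rows"]}

```bash
mkdir -p pics; ls; cat > h.py <<'E'
import numpy as np, cv2
from plant import telemetry, camera, workorder, models, manip
def K(c):
    h=c["pixels"].shape[0]; f=h/2/np.tan(np.radians(c["vertical_fov"])/2); return f
def save(c,n,crop=None,s=1):
    p=c["pixels"][:,:,::-1]
    if crop: a,b,d,e=crop; p=p[b:e,a:d]
    cv2.imwrite(n,cv2.resize(p,None,fx=s,fy=s,interpolation=cv2.INTER_CUBIC))
E
python3 - <<'E'
from h import *
for n in("scene","top"):
    c=camera(n); save(c,f"pics/{n}0.png"); print(n,{k:v for k,v in c.items() if k!="pixels"})
    for q in("drive_unit","shaft_seat","spacer","lever","oil_can","screw_jar","vial"):
        print(q,[(np.round(d["position"],1).tolist(),round(d["conf"],2)) for d in models.spot_point(q,n)])
print(telemetry.sense()); print([a for a in dir(manip) if a[0]!='_'], manip.pinch_z)
print([a for a in dir(models) if a[0]!='_'])
E
```

```text
pics
scene {'vertical_fov': 45.64651994895747, 'cx': 250.33108842475036, 'cy': 185.08709746520793, 'pose': array([[-5.22413508e-01,  6.50967800e-01, -5.50749535e-01,
        -1.10924399e+01],
       [-8.52503230e-01, -3.85135612e-01,  3.53424395e-01,
         3.98745268e+02],
       [ 1.79546422e-02,  6.54149435e-01,  7.56152198e-01,
         9.12754923e+02],
       [ 0.00000000e+00,  0.00000000e+00,  0.00000000e+00,
         1.00000000e+00]])}
drive_unit [([603.6, -26.1, 2.0], 0.56)]
shaft_seat [([575.5, -18.1, 129.2], 0.88)]
spacer [([582.1, 161.3, -0.2], 0.77), ([461.9, 244.0, -0.8], 0.73), ([445.8, 134.0, -0.9], 0.6)]
lever [([415.9, -240.6, -0.4], 0.74), ([430.6, -75.0, 1.1], 0.69)]
oil_can [([645.7, -199.1, -1.3], 0.61)]
screw_jar [([505.1, 291.8, 1.2], 0.79)]
vial [([391.6, -190.6, 0.7], 0.59)]
top {'vertical_fov': 56.19781595246711, 'cx': 252.4599437084828, 'cy': 192.3169907106685, 'pose': array([[ 2.53776933e-02,  9.89671952e-01, -1.41086498e-01,
         4.70309077e+02],
       [-9.99515122e-01,  2.76666374e-02,  1.42856111e-02,
         3.96082566e+01],
       [ 1.80414576
[... 628 characters left out ...]
.33187399e-06,
       -1.42387741e+00, -2.84608633e-01]), 'joint_vel': array([ 0.00167086, -0.00161618,  0.00113541, -0.00091204, -0.00087745,
        0.00024222]), 'joint_efforts': array([-2.20346396e-03, -3.86356401e+01,  2.38061929e+01,  5.36810651e+00,
       -3.68273923e-04, -5.35431514e-05]), 'tcp_pos': array([ 140.77469242, -531.6831364 ,  231.30333827]), 'tool_rot': array([-1.29027381e-01,  9.91641031e-01, -2.76682875e-05,  1.03571294e-05]), 'wrist_force': array([-0.45152797,  0.24814101, -1.06941413]), 'torque': array([ 0.00166832,  0.02552714, -0.01202393]), 'finger_force': 0.0, 'grip_width': 85.45398668473489}
['PlanningError', 'pinch_z'] 18.700000000000003
['spot_point', 'trace']
```

View pics/scene0.png

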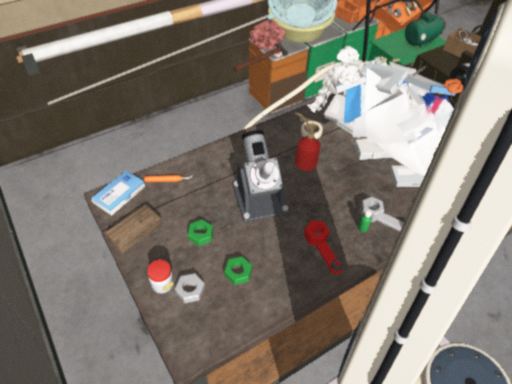

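View pics/top0.png

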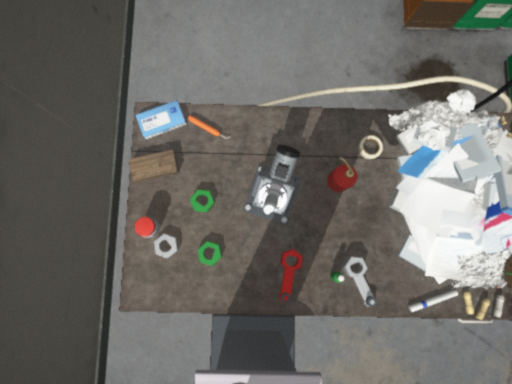

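```bash
python3 - <<'E'
from h import *
S=camera("scene");T=camera("top")
def cr(c,u,v,w,h,s):
    p=c["pixels"][v-h:v+h,u-w:u+w,::-1]; return cv2.resize(p,None,fx=s,fy=s,interpolation=cv2.INTER_CUBIC)
# shaft crops
a=cr(S,264,172,25,25,8);b=cr(T,272,193,25,25,8)
r1=np.hstack([a,b])
r2=np.hstack([np.hstack([cr(T,166,243,25,18,8)]),np.hstack([cr(T,360,280,25,18,8)])])
cv2.imwrite("pics/c1.png",cv2.resize(np.vstack([r1,r2]),(700,600)) if 0 else np.vstack([r1,r2])[:600] if 0 else cv2.resize(np.vstack([r1,r2]),None,fx=.87,fy=.87))
E
```

```text
(no output)
```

View pics/c1.png

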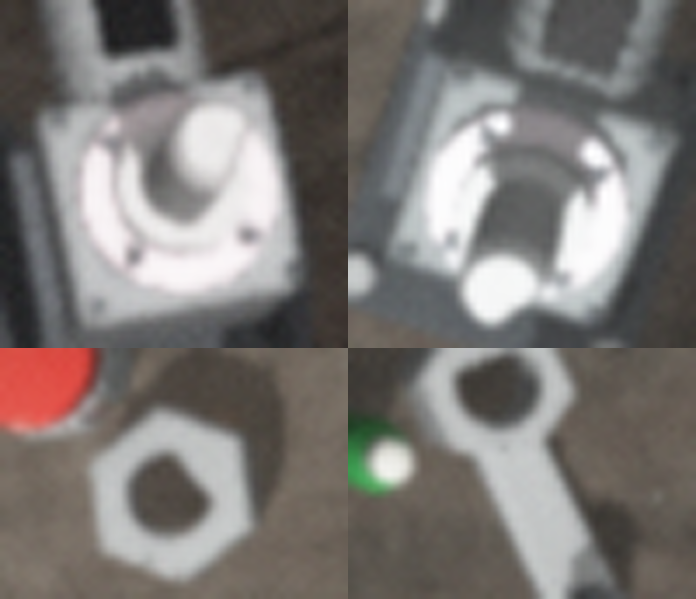

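```bash
cat > fit.py <<'E'
from h import *
from scipy.ndimage import gaussian_gradient_magnitude as ggm, map_coordinates
from scipy.optimize import differential_evolution as DE
def proj(c,X):
    P=c["pose"]; p=(X-P[:3,3])@P[:3,:3]; f=K(c); return np.stack([c["cx"]+f*p[:,0]/-p[:,2], c["cy"]+f*p[:,1]/p[:,2]],1)
def grad(c,s=1.0):
    g=sum(ggm(c["pixels"][:,:,i].astype(float),s) for i in range(3)); return np.minimum(g,np.percentile(g,99.5))
def score(c,g,X):
    q=proj(c,X); return map_coordinates(g,[q[:,1],q[:,0]],order=1).mean()
def poly(V,n=12):
    V=np.array(V,float); W=np.roll(V,-1,0); t=np.linspace(0,1,n,endpoint=False)[:,None]
    return np.vstack([a+(b-a)*t for a,b in zip(V,W)])
def hexa(af,z):
    a=np.radians(np.arange(6)*60); r=af/np.sqrt(3); return poly(np.c_[r*np.cos(a),r*np.sin(a),z+0*a])
def dee(r,d,z,n=48):
    h=np.arccos(d/r); a=np.linspace(h,2*np.pi-h,n); C=np.c_[r*np.cos(a),r*np.sin(a),z+0*a]
    y=np.linspace(-1,1,16)*r*np.sin(h); return np.vstack([C,np.c_[d+0*y,y,z+0*y]])
def Rz(a): return np.array([[np.cos(a),-np.sin(a),0],[np.sin(a),np.cos(a),0],[0,0,1.]])
def Ry(a): return np.array([[np.cos(a),0,np.sin(a)],[0,1,0],[-np.sin(a),0,np.cos(a)]])
spacer=np.vstack([hexa(56,22),dee(16.2,10.2,22)])
lever=np.vstack([hexa(50,34),dee(16.2,10.2,34),np.c_[np.linspace(-80,-30,30),np.full(30,13.),np.full(30,10.)],np.c_[np.linspace(-80,-30,30),np.full(30,-13.),np.full(30,10.)]])
def circ(r,z): a=np.linspace(0,2*np.pi,60,endpoint=False); return np.c_[r*np.cos(a),r*np.sin(a),z+0*a]
shaftD=np.vstack([dee(12.2,9,62)])
def seatT(p): return np.array(p[:3]),Rz(p[3])@Ry(np.pi/6)
def unit(p):
    t,R=seatT(p); D=shaftD@Rz(p[4]).T
    return np.vstack([circ(34,-12),D])@R.T+t
def place(m,x,y,a): return m@Rz(a).T+[x,y,0]
E
cat > m1.py <<'E'
from fit import *
S=camera("scene");T=camera("top")
for name,m,x0 in(("spacer",spacer,(464,248)),("lever",lever,(420,-241))):
    for cs in((S,T),(S,),(T,)):
        gs=[grad(c) for c in cs]
        f=lambda p:-sum(score(c,g,place(m,*p)) for c,g in zip(cs,gs))
        r=DE(f,[(x0[0]-12,x0[0]+12),(x0[1]-12,x0[1]+12),(-np.pi,np.pi)],seed=1,maxiter=150,popsize=25)
        print(name,len(cs),r.x.round(3),r.fun)
for cs in((S,T),(S,),(T,)):
    gs=[grad(c,.8) for c in cs]
    f=lambda p:-sum(score(c,g,unit(p)) for c,g in zip(cs,gs))
    for lo,hi in((-1.4,1.4),):
        r=DE(f,[(566,582),(-26,-10),(125,134),(2.5,3.1),(lo,hi)],seed=1,maxiter=200,popsize=25)
        print("unit",r.x.round(3),r.fun)
        if len(cs)==2: print([(t,round(f(np.r_[r.x[:4],t]),1)) for t in np.arange(-1.4,1.5,.2).round(1)])
E
python3 m1.py
```

```text
spacer 2 [459.839 246.103  -0.848] -157.28342123358672
spacer 1 [459.979 246.257  -1.868] -66.69817446167433
spacer 1 [459.685 245.816  -0.848] -91.83867006045412
lever 2 [ 418.86  -239.035    0.436] -157.13194762243256
lever 1 [ 4.18694e+02 -2.38351e+02  4.04000e-01] -69.04858945660096
lever 1 [ 418.642 -239.21     0.447] -90.96074515726818
unit [572.948 -17.354 128.252   2.79    0.92 ] -151.91140553336191
[(np.float64(-1.4), np.float64(-144.2)), (np.float64(-1.2), np.float64(-143.3)), (np.float64(-1.0), np.float64(-143.1)), (np.float64(-0.8), np.float64(-143.5)), (np.float64(-0.6), np.float64(-144.1)), (np.float64(-0.4), np.float64(-144.6)), (np.float64(-0.2), np.float64(-145.3)), (np.float64(-0.0), np.float64(-146.3)), (np.float64(0.2), np.float64(-147.3)), (np.float64(0.4), np.float64(-148.7)), (np.float64(0.6), np.float64(-150.3)), (np.float64(0.8), np.float64(-151.7)), (np.float64(1.0), np.float64(-151.6)), (np.float64(1.2), np.float64(-149.5)), (np.float64(1.4), np.float64(-147.7))]
unit [579.374 -24.718 132.508   2.983   1.4  ] -68.69865745753565
unit [573.346 -17.098 125.603   2.821   0.846] -90.25224228100257
```

```bash
cat > m2.py <<'E'
from fit import *
S=camera("scene");T=camera("top")
base=[572.9,-17.4,129,2.79,.92]
g2=[grad(c,.7) for c in(S,T)]
for cs in((S,T),(T,),(S,)):
    gs=[grad(c,.7) for c in cs]
    def f(p):  # tip only: shift + theta + tip radius
        t,R=seatT(base); D=(dee(p[3],9,62)@Rz(p[2]).T)+[p[0],p[1],0]
        return -sum(score(c,g,D@R.T+t) for c,g in zip(cs,gs))
    r=DE(f,[(-5,5),(-5,5),(-1.6,1.6),(10.5,13)],seed=2,maxiter=200); print(r.x.round(2),r.fun)
def ov(c,u,v,X,h=28,s=10):
    p=cv2.resize(c["pixels"][v-h:v+h,u-h:u+h,::-1],None,fx=s,fy=s,interpolation=cv2.INTER_CUBIC)
    for q in (proj(c,X)-[u-h,v-h]+.5)*s: cv2.circle(p,tuple(int(k) for k in q),1,(0,0,255),-1)
    return p
X=unit(base)
im=np.hstack([ov(S,264,172,X,22,9),ov(T,272,193,X,22,9)])
L=place(lever,418.8,-239,.436);P=place(spacer,460,246,-.848)
im2=np.hstack([ov(T,166,245,P,22,9)[60:260],ov(T,360,280,L,22,9)[:200]])
cv2.imwrite("pics/ov1.png",np.vstack([im,im2]))
E
python3 m2.py
```

```text
[-0.26 -0.18  0.93 11.85] -176.32917421164817
[-0.87  0.3   0.83 11.66] -116.50566265825802
[ 1.63 -0.75  0.93 13.  ] -67.21157886954765
```

View pics/ov1.png

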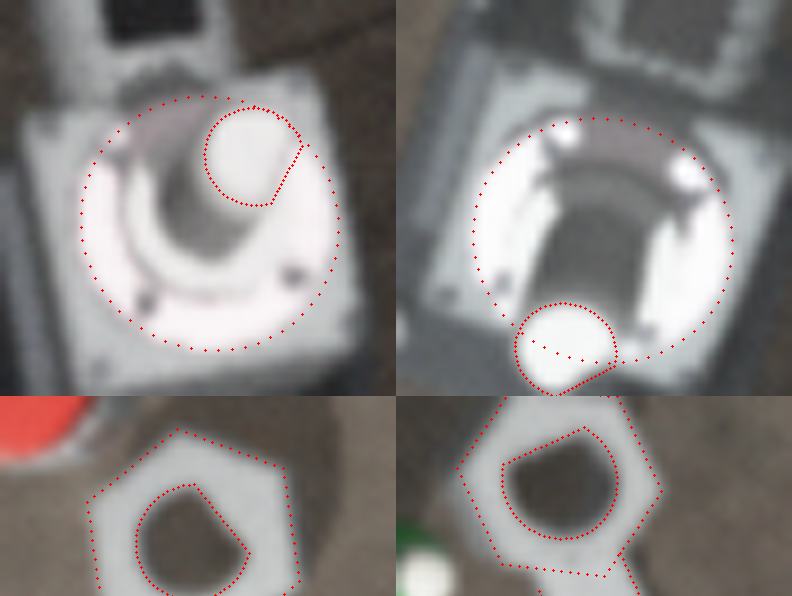

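The spacer is the grey nut at top-view pixel (166,245), and the look-alikes are the green nuts at (202,200) and (209,253). The lever is the grey one at (357,268), and its look-alike is the red one at (291,265). The overlay crop confirms both choices. The shaft flat is at θ≈0.93, which is close to 60°, so I'll grip both parts on their 30°/210° flats.

>>> {"op": "step_arm", "data": {"rows": [[31.9,77.8,-8,0.989],[31.9,77.8,-8,0.989],[31.9,77.8,-8,0.989],[31.9,77.8,-8,0.989],[31.9,77.8,-8,0.989],[31.9,77.8,-8,0.989],[31.9,77.8,-8,0.989],[31.9,77.8,-8,0.989],[31.9,77.8,-8,0.989],[31.9,77.8,-8,0.989]], "grip": 0, "force": 40}}

```text
time: 1.93
tcp_pos: [298.3, -146.1, 192.1]
tool_rot: [-0.584, 0.812, -0.001, 0.001]
wrist_force: [1.6, -0.9, 0.1]
grip_width: 85.4
finger_force: 0.0
```

>>> {"op": "step_arm", "data": {"rows": [[16.17,39.3,-9,0],[16.17,39.3,-9,0],[16.17,39.3,-9,0],[16.17,39.3,-9,0],[16.17,39.3,-9,0],[16.17,39.3,-9,0],[16.17,39.3,-9,0],[16.17,39.3,-9,0],[16.17,39.3,-9,0],[16.17,39.3,-9,0]]}}

```text
time: 2.77
tcp_pos: [453.7, 231.2, 105.1]
tool_rot: [-0.584, 0.811, -0.0, 0.0]
wrist_force: [1.1, -0.8, 0.4]
grip_width: 85.4
finger_force: 0.0
```

>>> {"op": "step_arm", "data": {"rows": [[0.6,1.4,-3,0],[0.6,1.4,-3,0],[0.6,1.4,-3,0],[0.6,1.4,-3,0]]}}

```text
time: 3.1
tcp_pos: [459.3, 242.7, 75.9]
tool_rot: [-0.584, 0.812, -0.0, -0.0]
wrist_force: [-0.7, -0.9, 0.2]
grip_width: 85.1
finger_force: 0.0
```

>>> {"op": "step_arm", "data": {"rows": [[0.1,0.35,-3,0],[0.1,0.35,-6,0],[0.1,0.35,-7.75,0],[0.1,0.35,-7.75,0],[0.1,0.35,-7.75,0]]}}

```text
time: 3.52
tcp_pos: [460.6, 246.0, -0.8]
tool_rot: [-0.584, 0.812, -0.0, 0.0]
wrist_force: [0.7, 0.3, 0.8]
grip_width: 85.4
finger_force: 0.0
```

>>> {"op": "step_arm", "data": {"rows": [[0,0,0,0],[0,0,0,0],[0,0,0,0],[0,0,0,0],[0,0,0,0],[0,0,0,0],[0,0,0,0]], "grip": 1, "force": 40}}

```text
time: 4.1
tcp_pos: [461.5, 247.4, 0.2]
tool_rot: [-0.584, 0.811, -0.0, 0.002]
wrist_force: [-0.7, -1.1, 7.1]
grip_width: 55.2
finger_force: 42.2
```

>>> {"op": "step_arm", "data": {"rows": [[0,0,3,0],[0,0,6,0],[0,0,10,0],[0,0,14,0],[1,-3,18,-0.12],[1.5,-5,22,-0.24],[2,-8,22.5,-0.36],[2.5,-11,22.5,-0.48],[3,-14,22.5,-0.6],[3.5,-17,22.5,-0.72]]}}

```text
time: 4.93
tcp_pos: [495.0, 75.3, 224.2]
tool_rot: [-0.258, 0.966, 0.0, 0.001]
wrist_force: [-0.5, 0.6, -2.7]
grip_width: 54.9
finger_force: 44.7
```

>>> {"op": "step_arm", "data": {"rows": [[0.5,-1,0,-0.12],[1,-2,0,-0.24],[1.5,-3,0,-0.36],[2,-4,0,-0.48],[2.5,-5,0,-0.6],[3,-6,0,-0.72],[3.5,-7,0,-0.84],[4.1,-8.2,0,-0.93],[4.1,-8.2,0,-0.93],[4.1,-8.2,0,-0.93]]}}

```text
time: 5.77
tcp_pos: [536.0, -5.7, 223.3]
tool_rot: [0.2, 0.98, 0.0, 0.0]
wrist_force: [0.1, 0.8, -2.3]
grip_width: 55.2
finger_force: 44.7
```

```bash
cat > m3.py <<'E'
from fit import *
import sys
S=camera("scene");T=camera("top"); s=telemetry.sense(); t=s["tcp_pos"]
mid=np.vstack([hexa(56,0),hexa(56,22)])
for n,c in(("S",S),("T",T)):
    d=models.spot_point("spacer",n); print(n,[(np.round(k["position"],1).tolist(),round(k["conf"],2)) for k in d])
def ov(c,X,h=28,s=10):
    u,v=proj(c,X).mean(0).astype(int)
    p=cv2.resize(c["pixels"][v-h:v+h,u-h:u+h,::-1],None,fx=s,fy=s,interpolation=cv2.INTER_CUBIC)
    for q in (proj(c,X)-[u-h,v-h]+.5)*s: cv2.circle(p,tuple(int(k) for k in q),1,(0,0,255),-1)
    return p
X=np.vstack([hexa(56,0),hexa(56,22),dee(16.2,10.2,22)])@Rz(-2.496).T+t
U=unit([572.9,-17.4,129,2.79,.93])
im=np.hstack([ov(S,np.vstack([X,U]),38,10),ov(T,np.vstack([X,U]),38,10)]); cv2.imwrite("pics/h1.png",cv2.resize(im,(800,400)))
E
python3 m3.py
```

```text
Traceback (most recent call last):
  File "m3.py", line 6, in <module>
    d=models.spot_point("spacer",n); print(n,[(np.round(k["position"],1).tolist(),round(k["conf"],2)) for k in d])
ValueError: no camera of that name has taken a picture
```

```bash
sed -i 's/("S",S),("T",T)/("scene",S),("top",T)/' m3.py; python3 m3.py
```

```text
scene [([445.8, 131.1, 1.6], 0.73), ([583.8, 159.6, -1.1], 0.73), ([533.2, -7.0, 223.2], 0.58)]
top [([446.8, 138.3, -0.9], 0.68)]
```

View pics/h1.png

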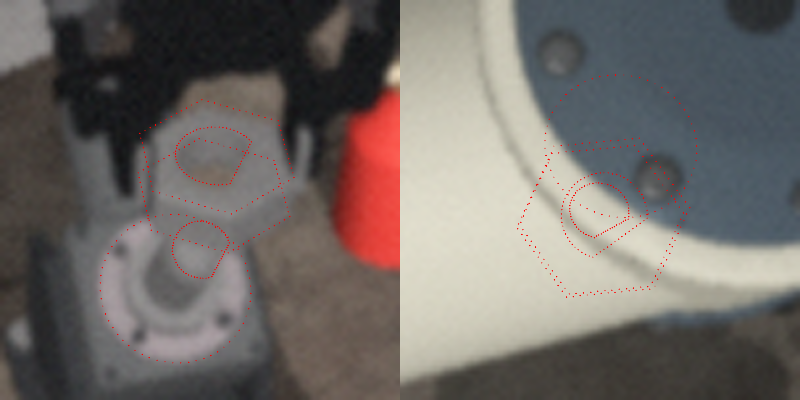

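>>> {"op": "step_arm", "data": {"rows": [[0.1,0.1,-1.2,0],[0.2,0.1,-2.2,0],[0.3,0,-3.0,0],[0.4,0,-3.4,0],[0.45,0,-3.8,0],[0.45,0,-3.8,0]], "force": 25}}

```text
time: 6.57
tcp_pos: [542.4, -6.0, 186.0]
tool_rot: [0.2, 0.98, -0.0, 0.002]
wrist_force: [3.9, -2.5, 1.1]
grip_width: 55.1
finger_force: 45.0
```

>>> {"op": "step_arm", "data": {"rows": [[0.05,0,-0.4,0],[0.1,-0.05,-0.8,0],[0.15,-0.07,-1.1,0],[0.15,-0.07,-1.45,0],[0.15,-0.07,-1.45,0]], "grip": 1, "force": 25}}

```text
time: 6.98
tcp_pos: [548.9, -7.9, 175.9]
tool_rot: [0.199, 0.98, 0.0, 0.009]
wrist_force: [11.9, -7.2, 8.0]
grip_width: 54.7
finger_force: 45.9
```

>>> {"op": "step_arm", "data": {"rows": [[0.2,-0.07,-0.4,0],[0.4,-0.15,-0.75,0],[0.6,-0.2,-1.1,0],[0.8,-0.29,-1.47,0],[0.8,-0.29,-1.47,0]]}}

```text
time: 7.4
tcp_pos: [553.1, -10.4, 167.5]
tool_rot: [0.199, 0.98, 0.0, 0.007]
wrist_force: [-21.2, 2.9, 52.4]
grip_width: 55.2
finger_force: 51.6
```

```bash
python3 - <<'E'
from fit import *
S=camera("scene"); t=telemetry.sense(); print(t["tcp_pos"],t["wrist_force"],t["torque"],t["finger_force"])
save(S,"pics/i1.png",(225,115,305,195),7)
E
```

```text
[553.08108995 -10.3821304  167.48262719] [-20.29254356   1.79323242  51.62867048] [ 0.89593553  6.66304927 -0.07098627] 51.55333021277329
```

View pics/i1.png

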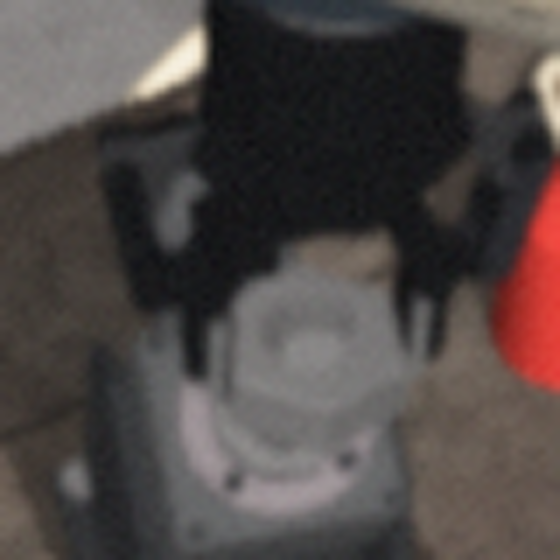

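```bash
cat > m4.py <<'E'
from fit import *
def fitsp(yaw=-2.496,ux=2.739,m=None,zc=11,tt=(-.1,.8)):
    S=camera("scene"); t=telemetry.sense()["tcp_pos"]; g=grad(S,.8)
    M=np.vstack([hexa(56,22),dee(16.2,10.2,22)]) if m is None else m
    R0=Rz(yaw)
    def X(p):
        A=Rz(ux)@Ry(p[3])@Rz(-ux); return ((M-[0,0,zc])@R0.T)@A.T+t+[0,0,zc]+p[:3]
    f=lambda p:-score(S,g,X(p))
    r=DE(f,[(-5,5),(-5,5),(-5,5),tt],seed=3,maxiter=150,popsize=20)
    print(r.x.round(2),r.fun,[(a,round(f(np.r_[r.x[:3],a]),1)) for a in np.arange(0,.7,.1).round(1)])
if __name__=="__main__": fitsp()
E
python3 m4.py
```

```text
[ 0.88 -0.92 -3.84  0.04] -25.912699406018866 [(np.float64(0.0), np.float64(-25.6)), (np.float64(0.1), np.float64(-25.4)), (np.float64(0.2), np.float64(-23.1)), (np.float64(0.3), np.float64(-21.5)), (np.float64(0.4), np.float64(-20.9)), (np.float64(0.5), np.float64(-21.1)), (np.float64(0.6), np.float64(-21.2))]
```

>>> {"op": "step_arm", "data": {"rows": [[0,0,0.4,0],[0,0,0.8,0],[0,0,0.8,0]], "force": 20}}

```text
time: 7.75
tcp_pos: [552.8, -10.3, 167.9]
tool_rot: [0.199, 0.98, -0.0, 0.004]
wrist_force: [-0.4, -2.6, 11.6]
grip_width: 54.9
finger_force: 46.8
```

>>> {"op": "step_arm", "data": {"rows": [[0,0,0,0],[0,0,0,0],[0,0,0,0],[0,0,0,0]], "grip": 0.3, "force": 20}}

```text
time: 8.08
tcp_pos: [549.8, -8.9, 163.2]
tool_rot: [0.2, 0.98, -0.0, -0.001]
wrist_force: [0.6, -0.3, -0.5]
grip_width: 59.9
finger_force: 0.0
```

```bash
python3 - <<'E'
from fit import *
S=camera("scene"); t=telemetry.sense(); print(t["tcp_pos"],t["wrist_force"],t["torque"],t["finger_force"])
save(S,"pics/i2.png",(225,115,305,195),7)
E
python3 m4.py
```

```text
[549.90088658  -8.88487484 163.2409148 ] [ 0.52907625  0.21248075 -0.29516751] [ 0.02199456 -0.00272175 -0.03281632] 0.0
[ 4.13 -3.65 -0.49  0.07] -31.07322695863718 [(np.float64(0.0), np.float64(-30.4)), (np.float64(0.1), np.float64(-30.9)), (np.float64(0.2), np.float64(-29.1)), (np.float64(0.3), np.float64(-27.4)), (np.float64(0.4), np.float64(-26.8)), (np.float64(0.5), np.float64(-27.0)), (np.float64(0.6), np.float64(-27.2))]
```

View pics/i2.png

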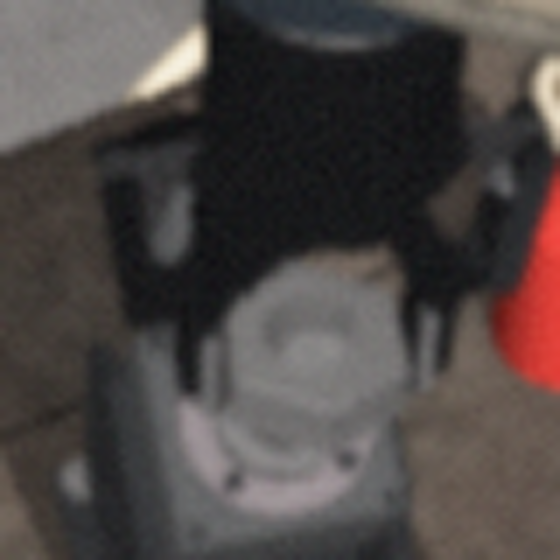

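```bash
cat > m5.py <<'E'
from fit import *
S=camera("scene"); g=grad(S,.7); print([ (d["position"].round(1) if hasattr(d["position"],"round") else np.round(d["position"],1),round(d["conf"],2)) for d in models.spot_point("spacer","scene")])
base=[572.9,-17.4,129,2.79]
tt,R=seatT(base)
out=hexa(56,22); b=hexa(56,0); b=b[(b@Rz(1).T)[:,0]>-99]
M=np.vstack([hexa(56,22),dee(16.2,10.2,22)])
def X(p): # h,dx,dy,tilt,theta  pivot mid-part
    A=Ry(p[3]); Y=((M-[0,0,11])@Rz(p[4]).T)@A.T+[p[1],p[2],11+p[0]]
    return Y@R.T+tt
f=lambda p:-score(S,g,X(p))
best=[]
for lo in np.arange(-.7,.3,.1):
    r=DE(f,[(0,62),(-6,6),(-6,6),(lo,lo+.1),(.5,1.4)],seed=3,maxiter=80,popsize=15); print(r.x.round(2),round(r.fun,1)); best.append((r.fun,r.x))
r=min(best,key=lambda k:k[0])[1]
u,v=265,155;h=40;s=7
p=cv2.resize(S["pixels"][v-h:v+h,u-h:u+h,::-1],None,fx=s,fy=s,interpolation=cv2.INTER_CUBIC)
p=cv2.convertScaleAbs(p,alpha=1.5)
for q in (proj(S,X(r))-[u-h,v-h]+.5)*s: cv2.circle(p,tuple(int(k) for k in q),1,(0,0,255),-1)
cv2.imwrite("pics/i3.png",p)
E
python3 m5.py
```

```text
[(array([447.2, 131.3,   0.7]), 0.91), (array([552.4, -11.2, 167.4]), 0.65), (array([5.823e+02, 1.599e+02, 2.000e-01]), 0.63)]
[38.38 -5.92  2.04 -0.6   0.98] -31.0
[35.59 -5.9   2.29 -0.5   0.98] -32.8
[35.3  -6.    2.4  -0.45  0.98] -33.2
[37.6  -5.95  2.02 -0.4   0.97] -32.8
[37.83 -6.    1.8  -0.3   0.97] -30.5
[33.93 -6.    2.35 -0.2   0.98] -28.7
[61.42  1.53 -4.34 -0.    1.05] -29.2
[61.59  0.8  -4.4   0.1   1.07] -29.7
[53.79 -2.16 -2.7   0.2   1.02] -29.8
[59.01 -1.41 -3.56  0.24  1.03] -29.9
```

View pics/i3.png

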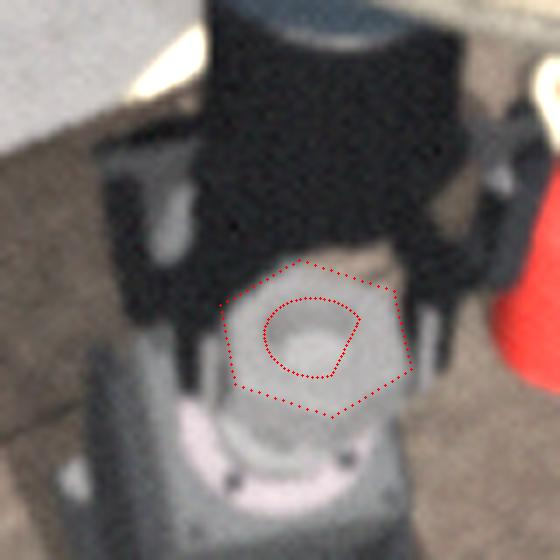

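>>> {"op": "step_arm", "data": {"rows": [[0,0,2,0],[0,0,4.2,0],[-0.5,0.1,4.2,0],[-1.05,0.25,4.2,0],[-1.05,0.25,4.2,0]], "grip": 0.3}}

```text
time: 8.7
tcp_pos: [538.7, -6.2, 205.5]
tool_rot: [0.2, 0.98, 0.0, -0.0]
wrist_force: [0.2, 0.1, -0.7]
grip_width: 59.9
finger_force: 0.0
```

>>> {"op": "step_arm", "data": {"rows": [[0,0,0,0],[0,0,0,0],[0,0,-0.3,0],[0,0,-0.7,0],[0,0,-1.1,0],[0,0,-1.5,0]], "grip": 0.52}}

```text
time: 9.2
tcp_pos: [539.6, -6.6, 189.9]
tool_rot: [0.2, 0.98, -0.0, -0.0]
wrist_force: [-0.7, -0.0, 1.0]
grip_width: 41.0
finger_force: 0.0
```

>>> {"op": "step_arm", "data": {"rows": [[0,0,-0.3,0],[0,0,-0.6,0],[0.1,0,-0.9,0],[0.2,-0.05,-1.2,0],[0.3,-0.1,-1.5,0],[0.4,-0.15,-1.8,0]]}}

```text
time: 9.7
tcp_pos: [540.0, -6.4, 182.7]
tool_rot: [0.198, 0.98, 0.001, 0.0]
wrist_force: [-47.4, 19.8, 71.2]
grip_width: 41.0
finger_force: 38.4
```

>>> {"op": "step_arm", "data": {"rows": [[-0.3,0.1,1.0,0],[-0.5,0.15,2.2,0],[-0.5,0.15,2.2,0]]}}

```text
time: 9.95
tcp_pos: [539.7, -6.3, 197.4]
tool_rot: [0.199, 0.98, 0.001, 0.002]
wrist_force: [0.8, -0.4, 0.7]
grip_width: 41.0
finger_force: 0.0
```

```bash
python3 m5.py
```

```text
[(array([447.3, 127.7,   1.1]), 0.98), (array([554.3, -11.9, 164.5]), 0.66), (array([581.7, 159.2,  -2.4]), 0.61)]
[61.93 -4.52  5.81 -0.7   0.77] -38.4
[59.09 -4.57  5.82 -0.6   0.74] -35.7
[59.74 -3.72  5.65 -0.5   0.5 ] -33.7
[25.5  -5.69  1.86 -0.3   1.05] -33.9
[31.48 -4.35  0.75 -0.3   1.06] -33.7
[27.78 -6.    1.48 -0.2   1.04] -33.0
[33.03 -6.    0.16 -0.1   1.06] -30.9
[61.23 -5.57  4.25  0.1   0.5 ] -32.9
[37.94 -5.45 -3.94  0.1   0.9 ] -29.0
[57.71  3.66 -6.    0.3   1.34] -30.1
```

View pics/i3.png

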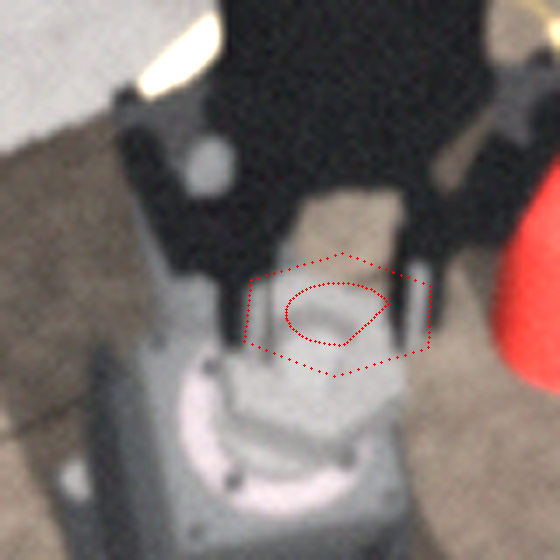

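>>> {"op": "step_arm", "data": {"rows": [[0,0,3,0],[-3,-2,4,0],[-7,-5,4,0],[-10,-9,4,0],[-12,-13,4,0],[-12,-17,4,0],[-12,-20,4,0],[-12,-20,4,0]], "grip": 0.3}}

```text
time: 10.72
tcp_pos: [417.0, -211.5, 233.4]
tool_rot: [0.202, 0.979, -0.001, -0.001]
wrist_force: [0.6, 0.5, 0.0]
grip_width: 59.8
finger_force: 0.0
```

```bash
cat > m6.py <<'E'
from fit import *
import sys
S=camera("scene");T=camera("top")
for n in("scene","top"): print(n,[(np.round(d["position"],1),round(d["conf"],2)) for d in models.spot_point("spacer",n)])
base=[572.9,-17.4,129,2.79]
tt,R=seatT(base)
M=np.vstack([hexa(56,22),dee(16.2,10.2,22)])
def X(p):
    A=Rz(p[5])@Ry(p[3])@Rz(-p[5]); Y=((M-[0,0,11])@Rz(p[4]).T)@A.T+[p[1],p[2],11+p[0]]
    return Y@R.T+tt
for cs in((S,T),(S,),(T,)):
    gs=[grad(c,.8) for c in cs]
    f=lambda p:-sum(score(c,g,X(p)) for c,g in zip(cs,gs))
    r=DE(f,[(-3,50),(-8,8),(-8,8),(-.6,.25),(.4,1.5),(-.5,.5)],seed=3,maxiter=150,popsize=20); print(len(cs),r.x.round(2),round(r.fun,1))
    if len(cs)==2: b=r.x
def ov(c,u,v,X,h=25,s=8):
    p=cv2.resize(c["pixels"][v-h:v+h,u-h:u+h,::-1],None,fx=s,fy=s,interpolation=cv2.INTER_CUBIC); q0=p.copy()
    for q in (proj(c,X)-[u-h,v-h]+.5)*s: cv2.circle(p,tuple(int(k) for k in q),1,(0,0,255),-1)
    return np.vstack([p,q0])[:, :]
u1=proj(S,X(b)).mean(0).astype(int);u2=proj(T,X(b)).mean(0).astype(int)
cv2.imwrite("pics/st.png",cv2.resize(np.hstack([ov(S,*u1,X(b)),ov(T,*u2,X(b))]),(600,600)))
E
python3 m6.py
```

```text
scene [(array([555.3, -11.3, 163.4]), 0.9), (array([5.820e+02, 1.601e+02, 1.000e-01]), 0.79), (array([447.9, 131.7,   2.2]), 0.68)]
top [(array([555.9,  -5.3, 163.3]), 0.91), (array([588.5, 155.3,   0.7]), 0.57), (array([451.3, 137.2,  -3.2]), 0.56)]
2 [40.35 -2.27 -0.82 -0.31  0.99 -0.28] -62.3
1 [41.97 -2.65 -2.4  -0.32  0.99 -0.48] -27.5
1 [37.58  2.29 -0.23 -0.57  1.   -0.1 ] -35.9
```

>>> {"op": "step_arm", "data": {"rows": [[2,4,0,0],[4,8,0,0],[6,12,-0.5,0],[8,16,-1,0],[10,20,-1.5,0],[10.5,21.5,-2,0],[10.5,21.5,-2.5,0],[10.5,21.5,-3,0],[10.5,21.5,-3.5,0],[10.5,21.5,-4,0]], "grip": 1}}

```text
time: 11.75
tcp_pos: [523.3, 8.5, 194.4]
tool_rot: [0.2, 0.98, -0.0, -0.0]
wrist_force: [-0.0, -1.5, -0.4]
grip_width: -0.1
finger_force: 0.0
```

>>> {"op": "step_arm", "data": {"rows": [[0,0,-0.4,0],[0,0,-0.8,0],[0,0,-1.2,0],[0,0,-1.6,0],[0,0,-1.9,0],[0,0,-1.9,0]]}}

```text
time: 12.25
tcp_pos: [523.4, 8.3, 175.1]
tool_rot: [0.2, 0.98, -0.0, -0.001]
wrist_force: [-0.7, -0.3, -0.5]
grip_width: -0.2
finger_force: 0.0
```

>>> {"op": "step_arm", "data": {"rows": [[-0.05,-0.5,0,0],[-0.05,-0.5,-0.4,0],[-0.05,-0.5,-0.8,0],[-0.05,-0.5,-1.2,0],[-0.05,-0.5,-1.2,0]]}}

```text
time: 12.67
tcp_pos: [522.6, 3.4, 162.6]
tool_rot: [0.2, 0.98, -0.0, -0.001]
wrist_force: [-0.5, 0.2, -0.8]
grip_width: 0.3
finger_force: 0.0
```

```bash
python3 - <<'E'
from fit import *
S=camera("scene");T=camera("top")
for n in("scene","top"): print(n,[(np.round(d["position"],1),round(d["conf"],2)) for d in models.spot_point("spacer",n)])
E
```

```text
scene [(array([571.8, -15.4, 127.1]), 0.63), (array([581.4, 160.9,   0.7]), 0.6), (array([446.9, 133.2,   2.9]), 0.58)]
top [(array([ 652.7, -196.2,    5.5]), 0.54), (array([449.9, 135.7,  -0.7]), 0.47)]
```

>>> {"op": "step_arm", "data": {"rows": [[-1,0,3,0],[-2,0,5,0],[-4,-3,5,-0.1],[-6,-7,5,-0.2],[-8,-11,5,-0.21],[-9,-15,4,-0.21],[-10,-19,2,-0.21],[-10.4,-23,-2,-0.21],[-10.4,-24.2,-5,-0.21],[-10.4,-24.2,-6,-0.21]], "grip": 0}}

```text
time: 13.7
tcp_pos: [417.5, -240.7, 101.4]
tool_rot: [0.303, 0.953, 0.0, -0.001]
wrist_force: [0.5, 0.0, -0.1]
grip_width: 85.3
finger_force: 0.0
```

```bash
sed -i 's/(-3,50),(-8,8),(-8,8),(-.6,.25)/(-6,50),(-8,8),(-8,8),(-.5,.25)/' m6.py; python3 m6.py; python3 - <<'E'
from fit import *
S=camera("scene"); print([(np.round(d["position"],1),round(d["conf"],2)) for d in models.spot_point("lever","scene")], [(np.round(d["position"],1),round(d["conf"],2)) for d in models.spot_point("vial","scene")])
E
```

```text
scene [(array([581.2, 165. ,   3. ]), 0.91), (array([575.2, -17.7, 127.2]), 0.59), (array([444.7, 129.8,   1.1]), 0.58)]
top [(array([582.8, 157.6,  -2. ]), 0.91), (array([576.4, -13.7, 133.3]), 0.81), (array([577.3, -14.8, 131.2]), 0.66), (array([448.4, 137.8,  -1.3]), 0.6)]
2 [ 1.16 -0.5  -1.39  0.05  1.02  0.5 ] -61.6
1 [27.92  7.91 -7.35 -0.27  1.01  0.45] -32.9
1 [ 6.17 -2.6  -1.1   0.08  1.    0.18] -32.6
[(array([431.7, -75.7,  -2.6]), 0.72), (array([ 4.161e+02, -2.392e+02,  1.000e-01]), 0.42)] [(array([ 388.3, -190.7,    0.4]), 0.63)]
```

```bash
cat >> m6.py <<'E'
print("constrained")
for cs in((S,T),(S,),(T,)):
    gs=[grad(c,.8) for c in cs]
    f=lambda p:-sum(score(c,g,X([p[0],0,0,0,p[1],0])) for c,g in zip(cs,gs))
    print([(h,round(min(f([h,t]) for t in np.arange(.85,1.15,.03)),1)) for h in range(-4,10)])
    r=DE(f,[(-8,20),(.6,1.4)],seed=1); print(r.x.round(2))
E
python3 m6.py | sed -n '/constr/,$p'
```

```text
constrained
[(-4, np.float64(-56.6)), (-3, np.float64(-57.6)), (-2, np.float64(-58.4)), (-1, np.float64(-58.9)), (0, np.float64(-59.2)), (1, np.float64(-59.1)), (2, np.float64(-58.6)), (3, np.float64(-57.9)), (4, np.float64(-56.9)), (5, np.float64(-55.6)), (6, np.float64(-54.1)), (7, np.float64(-52.5)), (8, np.float64(-50.8)), (9, np.float64(-49.2))]
[-0.06  1.04]
[(-4, np.float64(-29.0)), (-3, np.float64(-29.2)), (-2, np.float64(-29.3)), (-1, np.float64(-29.2)), (0, np.float64(-29.1)), (1, np.float64(-28.8)), (2, np.float64(-28.4)), (3, np.float64(-28.0)), (4, np.float64(-27.5)), (5, np.float64(-27.0)), (6, np.float64(-26.5)), (7, np.float64(-26.1)), (8, np.float64(-25.5)), (9, np.float64(-24.9))]
[-1.7   1.03]
[(-4, np.float64(-27.8)), (-3, np.float64(-28.4)), (-2, np.float64(-29.2)), (-1, np.float64(-29.8)), (0, np.float64(-30.1)), (1, np.float64(-30.3)), (2, np.float64(-30.2)), (3, np.float64(-30.0)), (4, np.float64(-29.5)), (5, np.float64(-28.8)), (6, np.float64(-27.9)), (7, np.float64(-26.9)), (8, np.float64(-25.7)), (9, np.float64(-24.5))]
[1.28 1.05]
```

View pics/st.png

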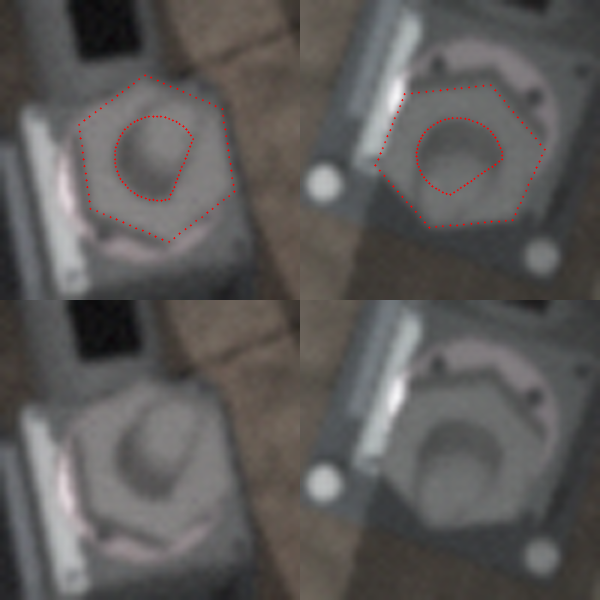

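>>> {"op": "step_arm", "data": {"rows": [[0.1,0.15,-3,0],[0.1,0.15,-6,0],[0.1,0.15,-8.2,0],[0.1,0.15,-8.2,0],[0.1,0.15,-8.2,0],[0.1,0.15,-8.2,0]], "grip": 0}}

```text
time: 14.75
tcp_pos: [421.5, -237.4, 23.4]
tool_rot: [0.301, 0.954, -0.0, 0.001]
wrist_force: [0.1, -0.6, -1.4]
grip_width: 85.7
finger_force: 0.0
```

>>> {"op": "step_arm", "data": {"rows": [[0,0,0,0],[0,0,0,0],[0,0,0,0],[0,0,0,0],[0,0,0,0],[0,0,0,0],[0,0,0,0]], "grip": 1, "force": 22}}

```text
time: 15.33
tcp_pos: [420.9, -237.4, 23.0]
tool_rot: [0.301, 0.954, -0.0, 0.001]
wrist_force: [-1.3, 1.4, 5.9]
grip_width: 49.5
finger_force: 22.3
```

>>> {"op": "step_arm", "data": {"rows": [[0,0,3,0],[0,0,7,0],[0,0,11,0],[0,0,15,0],[0,0,18,0.1],[0,0,21,0.2],[0.5,1,21.5,0.3],[1,2,21.5,0.42],[1.5,3,21.5,0.54],[2,4,21.5,0.66]]}}

```text
time: 16.17
tcp_pos: [440.0, -196.2, 236.6]
tool_rot: [-0.027, 1.0, 0.001, -0.0]
wrist_force: [0.3, -0.3, -3.0]
grip_width: 49.1
finger_force: 25.0
```

>>> {"op": "step_arm", "data": {"rows": [[0.5,1,0,0.12],[1,2,0,0.24],[1.5,3,0,0.36],[2,4,0,0.48],[2.5,5,0,0.6],[3,6,0,0.72],[3.5,7,0,0.84],[4,8,0,0.96],[4.5,9,0,1.08],[5,10,0,1.2]]}}

```text
time: 17.0
tcp_pos: [489.8, -96.3, 236.3]
tool_rot: [-0.587, 0.81, 0.001, -0.0]
wrist_force: [0.3, -0.8, -2.7]
grip_width: 48.6
finger_force: 25.0
```

>>> {"op": "step_arm", "data": {"rows": [[0.5,1,0,0.12],[1,2,0,0.24],[1.5,3,0,0.36],[2,4,0,0.48],[2.5,5,0,0.6],[3,6,0,0.72],[3.5,7,0,0.84],[4,8,0,0.96],[4.5,8.5,0,1.08],[5,9,0,1.2]]}}

```text
time: 17.83
tcp_pos: [539.9, -6.4, 236.2]
tool_rot: [0.941, -0.337, -0.001, 0.0]
wrist_force: [-0.6, -0.6, -3.5]
grip_width: 49.1
finger_force: 25.0
```

>>> {"op": "step_arm", "data": {"rows": [[0.2,0,0,0.11],[0.4,-0.1,0,0.22],[0.7,-0.2,-0.5,0.32],[0.7,-0.2,-1.2,0.32],[0.7,-0.2,-1.8,0.32],[0.7,-0.2,-2.2,0.32],[0.7,-0.2,-2.2,0.32]]}}

```text
time: 18.42
tcp_pos: [546.2, -9.0, 213.3]
tool_rot: [0.982, -0.187, -0.001, 0.0]
wrist_force: [-0.3, -0.4, -2.7]
grip_width: 49.2
finger_force: 25.0
```

```bash
cat > m7.py <<'E'
from fit import *
S=camera("scene");t=telemetry.sense();p0=t["tcp_pos"];q=t["tool_rot"]; yx=2*np.arctan2(q[1],q[0]); ty=yx-np.pi/2
print(p0.round(1),(ty%np.pi).round(3),t["wrist_force"].round(1))
print([(np.round(d["position"],1),round(d["conf"],2)) for d in models.spot_point("lever","scene")])
L=lever.copy(); g=grad(S,.8); yaw=ty%np.pi+np.pi-.524; ux=2.79
def X(p):
    A=Rz(ux)@Ry(p[3])@Rz(-ux); return ((L-[0,0,28.5])@Rz(yaw).T)@A.T+p0+[0,0,5.5]+p[:3]
f=lambda p:-score(S,g,X(p))
for lo in np.arange(-.4,.7,.1):
    r=DE(f,[(-5,5)]*3+[(lo,lo+.1)],seed=1,maxiter=60); print(r.x.round(2),round(r.fun,1))
E
python3 m7.py
```

```text
[546.6  -9.1 214.1] 1.195 [ 0.4 -0.1 -1.9]
[(array([540.9,  -8.3, 188.9]), 0.93), (array([432.3, -76.7,  -0.5]), 0.6)]
[ 3.11  2.33  5.   -0.4 ] -29.5
[-0.94  5.    5.   -0.3 ] -28.4
[ 4.53  0.67  4.07 -0.2 ] -28.8
[-2.37  4.97 -0.97 -0.01] -28.1
[-2.86  5.   -0.7  -0.  ] -28.1
[3.71 1.03 3.   0.1 ] -25.4
[0.6  3.62 4.78 0.2 ] -24.3
[4.44 1.51 5.   0.4 ] -25.6
[2.05 2.94 4.87 0.5 ] -26.3
[1.87 3.11 5.   0.52] -26.3
[1.05 3.92 5.   0.6 ] -25.9
```

>>> {"op": "step_arm", "data": {"rows": [[0,0,1.5,0],[0,0,3,0],[-1.5,-1.3,3.5,0],[-3,-2.5,3.5,0],[-4.4,-3.7,3.5,0],[-4.4,-3.7,3,0],[-4.4,-3.7,2.2,0],[-4.4,-3.7,1.4,0],[-4.4,-3.7,1.4,0]]}}

```text
time: 19.27
tcp_pos: [502.5, -45.5, 226.4]
tool_rot: [0.983, -0.186, -0.002, 0.0]
wrist_force: [-0.7, 0.1, -3.4]
grip_width: 49.3
finger_force: 25.0
```

>>> {"op": "step_arm", "data": {"rows": [[0,-0.05,-0.5,0],[-0.1,-0.05,-1.0,0],[-0.3,0.05,-1.3,0],[-0.55,0.15,-1.6,0],[-0.8,0.25,-2.0,0],[-1.1,0.35,-2.5,0],[-1.25,0.4,-3.0,0],[-1.25,0.4,-3.0,0]]}}

```text
time: 19.93
tcp_pos: [490.3, -41.8, 198.4]
tool_rot: [0.983, -0.186, 0.0, -0.0]
wrist_force: [0.1, -0.1, 2.7]
grip_width: 49.3
finger_force: 24.8
```

>>> {"op": "step_arm", "data": {"rows": [[-0.1,0.03,-0.4,0],[-0.2,0.07,-0.8,0],[-0.3,0.1,-1.2,0],[-0.3,0.1,-1.35,0],[-0.3,0.1,-1.35,0]]}}

```text
time: 20.35
tcp_pos: [487.2, -41.1, 184.7]
tool_rot: [0.983, -0.186, -0.001, 0.0]
wrist_force: [-2.4, -0.6, 3.3]
grip_width: 49.3
finger_force: 24.0
```

>>> {"op": "step_arm", "data": {"rows": [[0,0,-0.1,0],[0,0,-0.1,0],[0,0,-0.1,0]], "grip": 1, "force": 80}}

```text
time: 20.6
tcp_pos: [487.2, -41.1, 184.7]
tool_rot: [0.983, -0.186, -0.0, 0.0]
wrist_force: [-5.7, -0.0, 5.9]
grip_width: 47.3
finger_force: 81.3
```

```bash
python3 m7.py
```

```text
[487.2 -41.1 184.7] 1.197 [-4.7 -0.8  5.5]
[(array([430.6, -76.4,  -1.5]), 0.8), (array([499.8, -45.2, 162. ]), 0.66)]
[ 5.    0.34  5.   -0.3 ] -37.1
[ 4.93  0.36  2.57 -0.21] -37.7
[-2.02  1.59  3.9  -0.1 ] -38.3
[-3.23  2.1   4.62 -0.  ] -38.4
[ 1.51 -2.95 -3.19  0.1 ] -39.9
[-5.    4.95  4.58  0.2 ] -42.9
[-4.01  4.53  3.33  0.3 ] -44.4
[-4.13  4.7   3.66  0.32] -44.4
[ 1.05  0.28 -1.93  0.5 ] -44.9
[ 3.01 -1.22 -4.48  0.59] -46.6
[ 3.43 -1.43 -5.    0.6 ] -46.6
```

>>> {"op": "step_arm", "data": {"rows": [[-0.2,0.1,1,0],[-0.4,0.2,2,0],[0,0.5,3,0],[1,1.5,3,0],[2,2.5,3,0],[3,3.4,3,0],[3.95,4.06,2.9,0],[3.95,4.06,2.6,0],[3.95,4.06,2.6,0]]}}

```text
time: 21.45
tcp_pos: [527.2, 0.3, 208.5]
tool_rot: [0.983, -0.185, -0.002, 0.0]
wrist_force: [-1.2, 0.4, -3.3]
grip_width: 47.1
finger_force: 82.8
```

```bash
python3 m7.py
```

```text
[ 5.27e+02 -2.00e-01  2.09e+02] 1.197 [ 0.3 -0.2 -2.5]
[(array([541. ,  -2.3, 188.4]), 0.67), (array([428.7, -76.2,  -1.3]), 0.59)]
[ 4.89  1.22  2.04 -0.3 ] -38.7
[ 4.13  1.66  2.55 -0.29] -38.7
[ 3.29  2.02  0.21 -0.2 ] -37.7
[-0.88  5.    3.54 -0.1 ] -35.3
[-1.08 -5.    5.    0.1 ] -38.5
[-1.16 -5.    5.    0.11] -38.5
[5.   2.61 5.   0.3 ] -39.3
[1.92 4.19 3.26 0.4 ] -39.6
[-1.57  5.    2.88  0.5 ] -42.8
[-1.24  4.94  2.27  0.52] -43.0
[-0.03  4.08 -0.79  0.6 ] -41.4
```

>>> {"op": "step_arm", "data": {"rows": [[0.23,-0.05,-0.43,0],[0.47,-0.12,-0.87,0],[0.7,-0.2,-1.3,0],[0.82,-0.25,-1.52,0],[0.94,-0.3,-1.73,0],[0.94,-0.3,-1.73,0]]}}

```text
time: 22.05
tcp_pos: [536.7, -4.0, 192.5]
tool_rot: [0.983, -0.186, -0.0, 0.0]
wrist_force: [0.5, -2.9, -4.2]
grip_width: 47.3
finger_force: 82.6
```

>>> {"op": "step_arm", "data": {"rows": [[0.12,-0.04,-0.22,0],[0.23,-0.09,-0.43,0],[0.35,-0.13,-0.65,0],[0.47,-0.17,-0.87,0],[0.47,-0.17,-0.87,0]]}}

```text
time: 22.47
tcp_pos: [541.5, -5.4, 183.9]
tool_rot: [0.983, -0.186, 0.0, 0.0]
wrist_force: [0.6, -2.5, -2.5]
grip_width: 47.2
finger_force: 82.6
```

>>> {"op": "step_arm", "data": {"rows": [[0.14,-0.05,-0.26,0],[0.28,-0.1,-0.52,0],[0.42,-0.15,-0.78,0],[0.56,-0.2,-1.04,0],[0.7,-0.26,-1.3,0],[0.7,-0.26,-1.3,0]]}}

```text
time: 22.97
tcp_pos: [548.7, -7.8, 170.6]
tool_rot: [0.983, -0.186, -0.0, 0.0]
wrist_force: [1.1, -3.1, -2.0]
grip_width: 47.2
finger_force: 82.6
```

>>> {"op": "step_arm", "data": {"rows": [[0.12,-0.04,-0.22,0],[0.23,-0.09,-0.43,0],[0.33,-0.12,-0.6,0],[0.42,-0.15,-0.78,0],[0.42,-0.15,-0.78,0]]}}

```text
time: 23.38
tcp_pos: [549.7, -8.3, 169.9]
tool_rot: [0.983, -0.185, -0.0, -0.0]
wrist_force: [-27.3, 8.1, 40.3]
grip_width: 47.2
finger_force: 88.9
```

>>> {"op": "step_arm", "data": {"rows": [[-0.2,0.08,0.4,0],[-0.35,0.12,0.65,0],[-0.35,0.12,0.65,0]]}}

```text
time: 23.63
tcp_pos: [549.1, -7.8, 170.5]
tool_rot: [0.983, -0.186, 0.0, -0.0]
wrist_force: [-0.3, -1.7, -0.8]
grip_width: 47.3
finger_force: 83.3
```

>>> {"op": "step_arm", "data": {"rows": [[0,0,0,0],[0,0,0,0],[0,0,0,0],[0,0,0,0]], "grip": 0.3}}

```text
time: 23.97
tcp_pos: [549.5, -7.7, 169.8]
tool_rot: [0.983, -0.186, 0.0, -0.0]
wrist_force: [0.4, 0.3, -1.2]
grip_width: 59.8
finger_force: 0.0
```

>>> {"op": "step_arm", "data": {"rows": [[0,0,2,0],[0,0,4,0],[0,0,6,0],[-2,-1,8,0],[-5,-4,8,0],[-8,-8,8,0],[-10,-12,8,0],[-11,-16,8,0],[-12,-19,8,0],[-12,-19,8,0]], "grip": 0}}

```text
time: 24.8
tcp_pos: [426.9, -202.9, 250.4]
tool_rot: [0.982, -0.188, 0.0, 0.001]
wrist_force: [0.7, 0.7, 0.1]
grip_width: 85.4
finger_force: 0.0
```

```bash
cat > m8.py <<'E'
from fit import *
S=camera("scene");T=camera("top")
for n in("scene","top"):
  for k in("lever","spacer"): print(n,k,[(np.round(d["position"],1),round(d["conf"],2)) for d in models.spot_point(k,n)])
tt,R=seatT([572.9,-17.4,129,2.79]); n=R[:,2]
def X(p,m=lever):
    A=Rz(p[5])@Ry(p[3])@Rz(-p[5]); return (m@Rz(p[4]).T@A.T+[p[1],p[2],p[0]])@R.T+tt
for cs in((S,T),(S,),(T,)):
    gs=[grad(c,.8) for c in cs]
    f=lambda p:-sum(score(c,g,X(p)) for c,g in zip(cs,gs))
    r=DE(f,[(15,45),(-6,6),(-6,6),(-.3,.3),(.6,1.4),(-.8,.8)],seed=3,maxiter=150,popsize=20); print(len(cs),"h,dx,dy,tilt,th",r.x.round(2),round(r.fun,1))
    f2=lambda p:f([p[0],0,0,0,p[1],0]); r=DE(f2,[(10,45),(.6,1.4)],seed=1); print("  constr",r.x.round(2),round(r.fun,1))
E
python3 m8.py
```

```text
scene lever [(array([430.7, -76.2,  -3.4]), 0.8), (array([560.6, -12.6, 146.7]), 0.56), (array([ 649.6, -196. ,   -1.9]), 0.5)]
scene spacer [(array([445.3, 130.7,   2.2]), 0.84), (array([580.4, 161.6,   1.8]), 0.61), (array([574. , -18.4, 130.6]), 0.52)]
top lever [(array([565.6, -13.2, 150.4]), 0.93)]
top spacer [(array([4.477e+02, 1.390e+02, 1.000e-01]), 0.63), (array([586.3, 159.3,  -2.5]), 0.57), (array([576.9, -12.5, 130.1]), 0.41)]
2 h,dx,dy,tilt,th [ 2.287e+01 -5.200e-01  5.000e-02  2.000e-02  1.260e+00  6.000e-01] -113.1
  constr [23.69  1.25] -112.7
1 h,dx,dy,tilt,th [17.56 -4.64 -5.29  0.29  1.24 -0.07] -62.4
  constr [24.3   1.26] -61.7
1 h,dx,dy,tilt,th [17.29  1.03 -0.47  0.04  1.26  0.14] -51.2
  constr [22.71  1.26] -51.1
```

```bash
cat >> m8.py <<'E'
print("theta detail")
D=dee(12.0,9,62)
for nm,cs in(("both",(S,T)),("S",(S,)),("T",(T,))):
    gs=[grad(c,.7) for c in cs]
    f=lambda p:-sum(score(c,g,(D@Rz(p[2]).T+[p[0],p[1],0])@R.T+tt) for c,g in zip(cs,gs))
    r=DE(f,[(-3,3),(-3,3),(.5,1.6)],seed=2); print("shaft",nm,r.x.round(2),round(r.fun,1),[(a,round(min(f([x,y,a]) for x in(-1,0,1) for y in(-1,0,1)),0)) for a in np.arange(.7,1.5,.1).round(1)])
    m=hexa(56,22); m=np.vstack([m,hexa(56,0)])
    f=lambda p:-sum(score(c,g,X([0,p[0],p[1],0,p[2],0],m)) for c,g in zip(cs,gs))
    r=DE(f,[(-2,2),(-2,2),(.5,1.55)],seed=2); print("spacer",r.x.round(2),round(r.fun,1))
    h=np.vstack([hexa(50,34)]); b=dee(16.2,10.2,34); a=lever[-60:]
    for k,m in(("hub",h),("bore",b),("arm",a)):
        f=lambda p:-sum(score(c,g,X([22.5,p[0],p[1],0,p[2],0],m)) for c,g in zip(cs,gs))
        r=DE(f,[(-2,2),(-2,2),(.75,1.6)],seed=2); print(k,r.x.round(2),round(r.fun,1))
E
python3 m8.py | sed -n '/theta d/,$p'
```

```text
theta detail
shaft both [3.   1.03 1.15] -43.6 [(np.float64(0.7), np.float64(-39.0)), (np.float64(0.8), np.float64(-39.0)), (np.float64(0.9), np.float64(-39.0)), (np.float64(1.0), np.float64(-40.0)), (np.float64(1.1), np.float64(-40.0)), (np.float64(1.2), np.float64(-40.0)), (np.float64(1.3), np.float64(-40.0)), (np.float64(1.4), np.float64(-40.0))]
spacer [ 0.28 -2.    1.08] -69.8
hub [0.09 0.75 1.26] -72.4
bore [0.26 0.83 1.26] -41.0
arm [ 0.06 -1.95  1.24] -253.1
shaft S [2.95 1.22 1.22] -26.3 [(np.float64(0.7), np.float64(-24.0)), (np.float64(0.8), np.float64(-24.0)), (np.float64(0.9), np.float64(-24.0)), (np.float64(1.0), np.float64(-24.0)), (np.float64(1.1), np.float64(-25.0)), (np.float64(1.2), np.float64(-25.0)), (np.float64(1.3), np.float64(-25.0)), (np.float64(1.4), np.float64(-25.0))]
spacer [-1.81 -1.82  0.92] -37.9
hub [0.1  0.62 1.23] -43.1
bore [-0.8   1.03  1.28] -26.4
arm [-0.44 -2.    1.25] -134.5
shaft T [3.   0.71 1.04] -17.5 [(np.float64(0.7), np.float64(-15.0)), (np.float64(0.8), np.float64(-15.0)), (np.float64(0.9), np.float64(-15.0)), (np.float64(1.0), np.float64(-15.0)), (np.float64(1.1), np.float64(-15.0)), (np.float64(1.2), np.float64(-15.0)), (np.float64(1.3), np.float64(-15.0)), (np.float64(1.4), np.float64(-15.0))]
spacer [ 0.84 -2.    1.08] -33.7
hub [-0.69 -0.46  1.33] -29.8
bore [1.49 1.24 1.15] -16.5
arm [ 1.05 -2.    1.23] -119.8
```

```bash
python3 -c "
from h import *
print(workorder.sign_off())"
```

```text
the job is handed in; nothing more can be done
None
```

I put the spacer and then the lever on the shaft, released both and handed the job in at about 25 s; sign-off gave no verdict. Camera fits put the spacer about 0 mm and the lever about 23 mm above the collar. The least certain figure is the lever's turn: it sits about 0.17 rad from the spacer, and bore play limits its mismatch with the flat to about 0.22 rad (limit 0.25).

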